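# Clamp a sanding block with a ratchet lever

### The job

Get the sanding block ready for its face to be renewed: lay it, red face up, lengthwise on the bed of the blue ratchet clamp between the two jaws, and let go of it. Next slide the red lock switch in its slot all the way over to free the lever, and swing the lever by its grip clockwise (seen from above) to the end of its travel: that is the loose way, the jaw must stay where it is. Then work the lever to and fro, anticlockwise to drive the jaw, until the block is held tight between the jaws, swing the lever back clockwise to its end, which must leave the block tight, and let go; leave the masking tape, white carton and spray can where they are.

Things in the scene. Friction and masses are not known exactly. Their poses are not given: they have to be found in the camera images.
- clamp: blue bench ratchet clamp screwed to the table. Origin on the table below the middle of the open bed; z up, y along the clamping direction, x away from the robot at yaw 0; yaw -0.15..0.25. Coordinates below called 'clamp (x, y, z)' are mm in this frame. Base plate 10 thick: x -45..45 over y -200..100, widened to x -75..105 over y -200..-106
- bed (a point): middle of the dark bed's top face, clamp (0, 0, 22); axes as the clamp. Bed 50 wide (x), y -72..72. Open gap between the jaws 135 to 145
- fixed_jaw (a point): centre of the fixed jaw's face, clamp (0, 72.5, 37); the jaw is 72 wide, 22 thick, top at z 50
- hub (a point): point on the vertical axis of the ratchet wheel (84 diameter, 20 saw teeth) and lever, clamp (-25, -150, 60); the hub's top is at z 62
- slot (a point): floor of the lock switch's slot, half-way along the open part when locked: clamp (46, -150, 49). Slot 34 wide (y), x 26..98, 11 deep, in a grey housing x 22..102, y -173..-127, top at z 60
- grip (a point): half-way up the upright round black grip at the lever's end: 25 diameter, z 52 to 107 above the table (this point at z 81), spins freely on its pin, 105 mm from the hub axis. The lever below is a dark bar 22 wide, z 40..50. At lever 0 it points to the clamp's -y: grip at clamp (-25, -255)
- lever (a joint): lever angle, rad, positive anticlockwise from above (grip moves to clamp +x); stops -0.55, +0.55. Locked near 0 (0.05 play) until the lock is over. Negative is loose: the pawl clicks over teeth at about 1 N. Positive drives: after up to 0.32 rad lost motion wheel and jaw follow, 3 to 7 N at the grip, then 10 N more gives about 50 N on the block (stay under 20 N). Jaw stays put when released
- clamp_jaw (a joint): travel of the moving jaw, m, towards the fixed jaw; starts between 0 and 0.010, at most 0.040; 20 mm per rad that the wheel is driven, so one full lever stroke gives 16 to 22 mm. About 0.029 when the block is held
- jaw_face (a point): centre of the face of the moving jaw's black rubber lining (66 wide, 3 thick, 26 high): clamp (0, -72.5 + jaw travel, 37); the jaw is 72 wide, 22 thick, top at z 50
- lock_slide (a joint): travel of the lock switch, m: 0 locked, 0.018 fully over (lever free from 0.011 on); slides along the clamp's +x, away from the robot, stays where it is left, moves at about 2 N
- lock_nub (a point): top centre of the switch's red nub, which lies flush in the slot: 14 long (x), 33 wide (y), top at z 60 level with the housing, slot floor 11 below. Locked, it is at clamp (73, -150, 60) and its near face at x 66, with 40 mm of open slot on the near side (x 26..66) for a fingertip, which must dip about 7 mm below the housing's top to push the nub
- sanding_block_mid (a point): centre of the loose sanding block, black with a red upper face, 62 (its x) x 116 (its y, length) x 30 mm high, 0.04 to 0.09 kg; lies flat on the table, red face up, to the right. Axes: y along its length, z up. Held tight in the clamp its centre is near clamp (0, 14, 37)
- sanding_block: the same block; origin at the centre of its underside
- masking_tape_mid (a point): centre of a loose roll of masking tape, 105 mm diameter, 25 high, beyond the block's left (+y) end, about 10 mm off it: bystander
- white_carton_mid (a point): centre of a loose white carton 55 x 130 x 50 mm, standing close in front of the robot: bystander
- spray_can_mid (a point): centre of a standing spray can, 67 mm diameter, 205 high: bystander
- spring_clamp_mid (a point): centre of an orange spring clamp 71 x 157 x 22 mm, fixed, lying at the left: bystander
Mind the look-alikes: they are no part of the job. Leave any pink look-alike of the sanding_block alone.

How it is judged:
By the outcome, as a careful person would: the job done as asked, in the order asked, and still so for the second after the job is handed in, with the robot touching nothing.
It also fails if it takes over 62 s, if anything falls off the work surface, if the arm or the gripper's body presses on something with over 40 N, if the wrist force passes 120 N, or if a joint passes its speed limit or range.

### The arm

A 6-joint arm with a two-finger parallel gripper is mounted at the origin on a cart in front of the work surface, level with it; the furniture and walls round the work are solid. World frame = base frame: x ahead of the robot, y to its left, z up, the work surface at z = 0. Lengths are in m, angles in rad, forces in N, time in s.
With the tool pointing down it reaches from about 0.4 to 0.925 m from the base axis. Payload 3.4 kg.
Tool frame: the origin (TCP) lies at the very end of the fingers, on their centre line; the grasp point (between the pads) lies 19 mm behind it; z points along the fingers, y is the direction in which the jaws open and shut (so a half turn about z gives the same grasp; the last joint's range is limited). The gripper opens to 85 mm and grips with 20 to 120 N. Pads are 22 mm wide; open, the fingers measure 114 mm over their backs; the gripper's body (76 mm by 85 mm) begins 54 mm behind the grasp point. The pads swing forward as they close: fully open they stand 13 mm farther back than shut.
Start: joints at [-1.317, 0.307, 1.506, -0, 1.328, -0.073], TCP at [0.185, -0.545, 0.231] pointing down, gripper open.
Joint ranges: [-3.12, 3.12], [-1.05, 2.28], [0.14, 2.33], [-1.42, 4.57], [0.1, 2.73], [-2.68, 2.68]. Speed limits (rad/s): [2.57, 2.57, 3.14, 3.14, 3.14, 3.14].

### API

Orientations are given as a unit quaternion [w, x, y, z].
In Python, from cell import env, imaging, order gives the robot as it stands.
- The arm moves only by the tool carry_out, never from a script. Its argument "moves" is a list of rows, each a list of 3 entries, a list of its own where there are three numbers: the shift along the tool's x, y, z in m, then the turn about the tool's z in degrees, then the closure in counts, from 0 (fully open) to 255 (shut). A call has exactly 5 rows; each row is the pose to reach, as a shift and turn from the pose commanded when the call began, along the tool's axes at that moment; what a row does not reach only later rows make up. A row lasts 1/8 s, in which the tool goes at most 62.5 mm and 10.7 degrees, less where a joint would pass 70% of its speed; a pose out of reach is approached as far as the arm can. A call with a gripper value outside its range is refused whole. The fingers move at their own pace and stop on an object; "force" is the grip in N (left out, the last holds). Time passes only in rows, so rows that repeat a pose let the fingers close, or fill a call up. It gives the time, the measured TCP pose, the force and the opening at its end, in the units of the state.
- env.get_obs(): the state, without advancing time (a new reading comes with each control period).
- imaging.camera(name): name is "side" or "top" or "wrist"; returns (picture, depth): 400x640x3 uint8, red, green, blue; 400x640 float32, m along the optical axis (not along the pixel's ray), 0 where there is no reading.
- imaging.get_calibration(name): a dict with "intrinsics" (3x3 intrinsics, pixels), "rvec" (rotation vector, rad) and "tvec" (3), from world to camera coordinates, as OpenCV has them; the wrist camera has in their place "mount" (4x4, takes a point from camera to tool coordinates, whose origin is the TCP and whose axes are the flange's). Camera axes: x right, y down, z forward; pixel columns grow to the right and rows downward; lengths in m; the calibration is good to about 2 mm. A picture is of the moment at which its call begins: read the wrist's pose just before it. get_calibration takes no time and is no camera call.
- order.sign_off(): hands the job in, once; it reports no verdict.
The state is a dict: "time_s": time; "joint_positions": joint angles; "joint_velocities": joint speeds; "joint_efforts": joint torques, N m; "position": TCP position; "tool_rot": TCP orientation; "force": force on the tool from outside, world axes, zero at the start; "moment": the same for the moment, N m; "gripper_width": finger opening in m.
Only numpy, scipy, OpenCV 4.12 (cv2) and the standard library are available. Lean on these libraries where they do the work, as an engineer would, in place of code of your own. Each camera call takes 0.05 s, during which the arm holds its last target.

## Working session

There is one attempt and no reset: what is moved stays moved. The work goes in short steps, Python scripts to look and compute and a tool call to move; the robot and the scene stay as the last step left them, time stands still between calls to the robot, and variables do not carry over. Pictures are saved under pics/ and viewed, and the job is handed in when it is done.

Besides the shell and the picture viewer there is one more tool, called after "Emit:" in YAML: its name, and indented under it one key for each argument. carry_out: Moves the arm, as the interface text tells. Its arguments: {"type":"object","properties":{"moves":{"type":"array"},"force":{"type":"number"}},"required":["moves"]}

```bash
ls; mkdir -p pics
cat > h.py <<'E'
import numpy as np, cv2
from scipy.spatial.transform import Rotation as R
from cell import env, imaging, order
def shot(n):
    o=env.get_obs(); p,d=imaging.camera(n); c=imaging.get_calibration(n)
    K=np.array(c["intrinsics"])
    if "rvec" in c:
        Rm=cv2.Rodrigues(np.array(c["rvec"],float))[0]; t=np.array(c["tvec"]).ravel()
        Rc=Rm.T; pc=-Rm.T@t
    else:
        M=np.array(c["mount"]); q=o["tool_rot"]; Rt=R.from_quat([q[1],q[2],q[3],q[0]]).as_matrix()
        Rc=Rt@M[:3,:3]; pc=Rt@M[:3,3]+np.array(o["position"])
    return p,d,K,Rc,pc
def plane(uv,z,K,Rc,pc):
    uv=np.atleast_2d(uv).astype(float)
    r=np.c_[uv,np.ones(len(uv))]@np.linalg.inv(K).T@Rc.T
    s=(z-pc[2])/r[:,2]
    return pc+r*s[:,None]
def pts(d,K,Rc,pc):
    v,u=np.mgrid[:d.shape[0],:d.shape[1]]
    r=np.stack([u,v,np.ones_like(u)],-1)@np.linalg.inv(K).T
    return (r*d[...,None])@Rc.T+pc
def save(n,p): cv2.imwrite("pics/"+n+".png",cv2.cvtColor(p,cv2.COLOR_RGB2BGR))
E
python3 - <<'E'
from h import *
import pickle
o=env.get_obs();print(o)
D={}
for n in("top","side","wrist"):
    D[n]=shot(n);save(n+"0",D[n][0]);print(n,D[n][4],D[n][2].round(1).tolist())
pickle.dump(D,open("s0.pkl","wb"))
E
```

```text
pics
{'time_s': 0.0, 'joint_positions': array([-1.31752078e+00,  3.07594604e-01,  1.50767745e+00, -1.23271608e-05,
        1.32836786e+00, -7.34994365e-02]), 'joint_velocities': array([-5.09473460e-04, -1.64103062e-03,  1.95970436e-04, -6.03056143e-05,
        5.19953150e-04,  1.19629530e-03]), 'joint_efforts': array([ 7.01690915e-04, -4.57551241e+01, -2.51918972e+01,  1.53654064e-04,
        1.35083921e-02, -2.11450049e-05]), 'position': array([ 0.18436936, -0.54391341,  0.23036711]), 'tool_rot': array([-1.01896225e-03,  9.86681173e-01,  1.62662890e-01, -9.78460926e-05]), 'force': array([ 0.27990094,  0.05047342, -0.30851159]), 'moment': array([ 0.01134274,  0.00159052, -0.03801727]), 'gripper_width': 0.08551739355497805}
top [0.47268048 0.01080611 1.24958637] [[411.7, 0.0, 317.1], [0.0, 411.7, 194.9], [0.0, 0.0, 1.0]]
side [0.39007584 0.88606229 0.87807524] [[437.1, 0.0, 311.4], [0.0, 437.1, 201.7], [0.0, 0.0, 1.0]]
wrist [ 0.26274955 -0.51778728  0.37281345] [[297.9, 0.0, 317.9], [0.0, 297.9, 201.2], [0.0, 0.0, 1.0]]
```

View pics/top0.png

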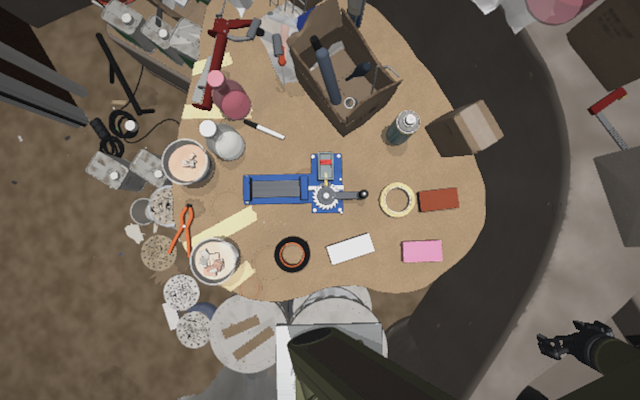

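View pics/side0.png

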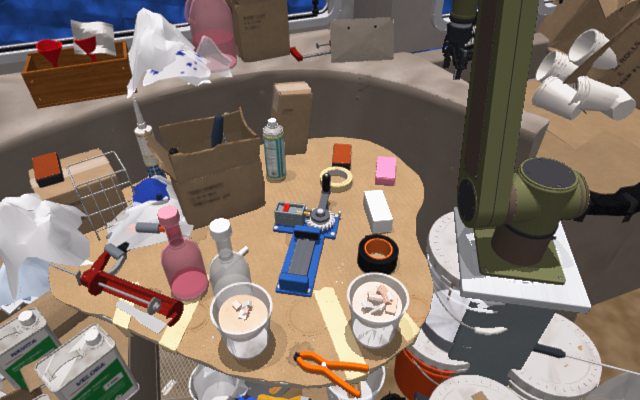

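View pics/wrist0.png

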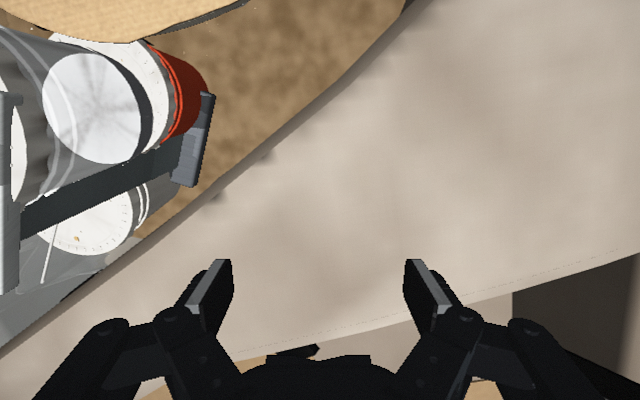

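The top view has the red-topped block at (438,200), the masking tape at (397,200), the clamp with its bed at (276,189), lever hub at (326,196) and grip at (363,195). The candidates for the block are the red-on-black one at (438,200) and the pink one at (421,251). The side view also shows a red thing far off at (46,168), on a box. The block beside the tape fits the description, so I'm confirming it in a crop and measuring.

Run:
```python
from h import *
import pickle
D=pickle.load(open("s0.pkl","rb"))
p,d,K,Rc,pc=D["top"]
a=cv2.resize(p[140:275,230:480],None,fx=3.2,fy=3.2,interpolation=cv2.INTER_CUBIC)
save("crop0",a)
hsv=cv2.cvtColor(p,cv2.COLOR_RGB2HSV)
def rect(m,box,z,n):
    x0,y0,x1,y1=box; mm=np.zeros_like(m);mm[y0:y1,x0:x1]=m[y0:y1,x0:x1]
    c=max(cv2.findContours(mm,0,1)[0],key=cv2.contourArea)
    w=plane(c[:,0,:],z,K,Rc,pc)[:,:2].astype(np.float32)
    r=cv2.minAreaRect(w*1000);print(n,len(c),np.round(r[0],1),np.round(r[1],1),round(r[2],1));return r
red=(((hsv[...,0]<10)|(hsv[...,0]>172))&(hsv[...,1]>130)&(hsv[...,2]>70)).astype(np.uint8)*255
rect(red,(405,175,475,225),.03,"block")
rect(red,(315,150,335,175),.06,"nub")
blue=((hsv[...,0]>100)&(hsv[...,0]<125)&(hsv[...,1]>120)).astype(np.uint8)*255
rect(blue,(235,140,350,225),.03,"blue")
P=pts(d,K,Rc,pc)
# can,carton,tape heights
for n,(u,v) in dict(block=(438,200),tape=(386,200),carton=(350,247),can=(407,120),nub=(326,163),hub=(326,196),grip=(363,195),bed=(276,189),house=(325,172)).items(): print(n,P[v,u].round(4))
```

```text
block 111 [ 512.3 -335. ] [ 59.3 113.5] 5.5
nub 26 [630.   -3.7] [29.1  8.8] 88.3
blue 353 [541.5 102.6] [181.5 277.6] 15.6
block [ 0.5096 -0.3345  0.0298]
tape [ 0.515  -0.1852  0.0038]
carton [ 0.3804 -0.0687  0.0517]
can [ 0.712  -0.2154  0.2018]
nub [ 0.6255 -0.0065  0.0604]
hub [ 0.5295 -0.0036  0.0622]
grip [ 0.5273 -0.106   0.105 ]
bed [0.5567 0.1446 0.0232]
house [ 0.6005 -0.0029  0.0499]
```

View pics/crop0.png

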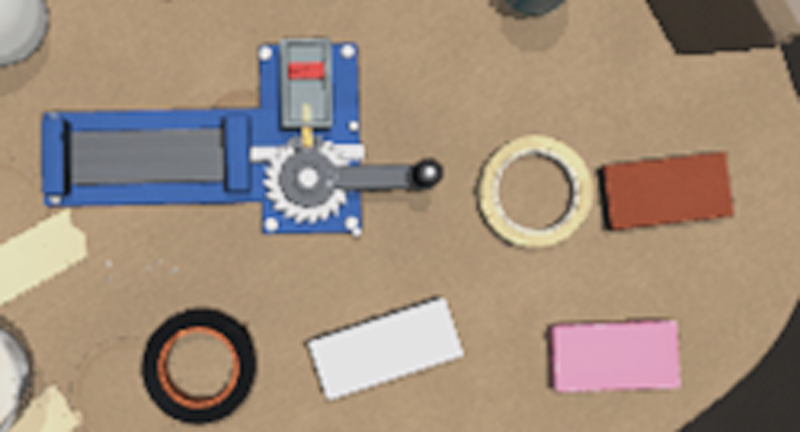

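Run:
```python
from h import *
import pickle
D=pickle.load(open("s0.pkl","rb"))
p,d,K,Rc,pc=D["top"]
hsv=cv2.cvtColor(p,cv2.COLOR_RGB2HSV)
def rect(m,box,z,n):
    x0,y0,x1,y1=box; mm=np.zeros_like(m);mm[y0:y1,x0:x1]=m[y0:y1,x0:x1]
    c=max(cv2.findContours(mm,0,1)[0],key=cv2.contourArea)
    w=plane(c[:,0,:],z,K,Rc,pc)[:,:2].astype(np.float32)
    r=cv2.minAreaRect(w*1000);print(n,len(c),np.round(r[0],1),np.round(r[1],1),round(r[2],1));print(cv2.boxPoints(r).round(1).tolist());return r
for v in (180,189,198): print([tuple(hsv[v,u]) for u in (255,270,290,298)])
g=((hsv[...,1]<70)&(hsv[...,2]>40)&(hsv[...,2]<150)).astype(np.uint8)*255
rect(g,(248,175,304,205),.022,"bed")
rect(g,(312,148,338,182),.06,"housing")
blue=((hsv[...,0]>100)&(hsv[...,0]<125)&(hsv[...,1]>120)).astype(np.uint8)*255
P=pts(d,K,Rc,pc)
for z0,z1,n in((.005,.015,"plate"),(.045,.055,"jaws"),(.056,.065,"housing/hub"),(.09,.11,"grip"),(.018,.026,"bed")):
    m=((P[...,2]>z0)&(P[...,2]<z1)).astype(np.uint8)*255
    m[:145]=0;m[215:]=0;m[:,:240]=0;m[:,375:]=0
    for c in cv2.findContours(m,0,1)[0]:
        if cv2.contourArea(c)>40:
            w=P[c[:,0,1],c[:,0,0],:2].astype(np.float32)*1000
            r=cv2.minAreaRect(w);print(n,np.round(r[0],1),np.round(r[1],1),round(r[2],1))
```

```text
[(np.uint8(109), np.uint8(150), np.uint8(148)), (np.uint8(110), np.uint8(119), np.uint8(133)), (np.uint8(112), np.uint8(74), np.uint8(148)), (np.uint8(112), np.uint8(43), np.uint8(113))]
[(np.uint8(111), np.uint8(15), np.uint8(122)), (np.uint8(109), np.uint8(17), np.uint8(123)), (np.uint8(109), np.uint8(16), np.uint8(126)), (np.uint8(111), np.uint8(14), np.uint8(132))]
[(np.uint8(109), np.uint8(158), np.uint8(145)), (np.uint8(109), np.uint8(159), np.uint8(170)), (np.uint8(109), np.uint8(157), np.uint8(177)), (np.uint8(109), np.uint8(158), np.uint8(181))]
bed 125 [558.3 146.2] [141.6  48.6] 89.7
[[533.7000122070312, 75.5], [582.2999877929688, 75.19999694824219], [582.9000244140625, 216.89999389648438], [534.2999877929688, 217.10000610351562]]
housing 114 [624.4   3.7] [48.1 92.5] 61.8
[[572.2999877929688, 4.400000095367432], [653.7999877929688, -39.29999923706055], [676.5, 3.0999999046325684], [595.0, 46.79999923706055]]
plate [527.6  93.4] [303.5  66.1] 80.9
plate [588.9 110. ] [ 93.1 215. ] 16.9
plate [614.7 -34.1] [42.5 95. ] 88.2
jaws [542.3 -43.5] [125.6  73.3] 88.4
jaws [560.5 228. ] [22.2 70.8] 88.8
jaws [558.6  59.9] [23.6 70.6] 88.6
jaws [605.1  -3.1] [35.2 39.1] 88.4
jaws [649.1  -5.9] [32.4 15.7] 88.1
housing/hub [532.4  -5.2] [26.1 23.3] 88.5
housing/hub [619.8  -4.9] [43.7 76.6] 88.4
grip [ 533.  -109.1] [22.2 22.6] 88.3
bed [559.4 146.6] [ 52.6 143.3] 0.8
```

```bash
cat >> h.py <<'E'
def psi():
    q=env.get_obs()["tool_rot"];Rt=R.from_quat([q[1],q[2],q[3],q[0]]).as_matrix();return Rt,np.arctan2(Rt[1,1],Rt[0,1])
def go(tgt,ps=None):
    o=env.get_obs();Rt,c=psi();d=np.array(tgt)-o["position"]
    # commanded assumed vertical
    X=np.array([-np.sin(c),np.cos(c),0]);Y=np.array([np.cos(c),np.sin(c),0])
    X=np.cross(Y,[0,0,-1])
    print("t",round(o["time_s"],2),"pos",o["position"].round(4),"psi",round(c,3),"F",np.round(o["force"],1),"w",round(o["gripper_width"],4))
    print("shift",[round(float(v),4) for v in (X@d,Y@d,-d[2])],"turn", None if ps is None else round(float(-np.degrees(ps-c)),1))
# clamp frame
YAW=-0.012; ORG=np.array([.5594,.1445,0])
def cl(x,y,z):
    c,s=np.cos(YAW),np.sin(YAW);return ORG+np.array([c*x-s*y,s*x+c*y,z])/1000
E
python3 - <<'E'
from h import *
Rt,c=psi();print(Rt.round(3))
go([.512,-.335,.14],.09)
E
```

```text
[[ 0.947  0.321 -0.   ]
 [ 0.321 -0.947  0.002]
 [ 0.    -0.002 -1.   ]]
t 0.15 pos [ 0.1844 -0.5441  0.2306] psi -1.244 F [-0.5  0.  -0.5] w 0.0855
shift [0.3774, -0.0928, 0.0906] turn -76.4
```

Emit:
carry_out:
  moves:
    - [[0.047,-0.012,0.011],-9.5,0]
    - [[0.094,-0.023,0.022],-19,0]
    - [[0.141,-0.035,0.034],-28.5,0]
    - [[0.188,-0.046,0.045],-38,0]
    - [[0.235,-0.058,0.056],-47.5,0]

```text
time_s: 0.78
position: [0.3896, -0.4132, 0.1747]
tool_rot: [-0.0, 0.836, 0.548, -0.0]
force: [0.2, 0.6, 0.0]
gripper_width: 0.0854
```

Run:
```python
from h import *
go([.512,-.335,.15],.09)
```

```text
t 0.78 pos [ 0.3896 -0.4132  0.1747] psi -0.41 F [0.2 0.6 0. ] w 0.0854
shift [0.1205, 0.0811, 0.0247] turn -28.6
```

Emit:
carry_out:
  moves:
    - [[0.04,0.027,0.008],-9.5,0]
    - [[0.08,0.054,0.016],-19,0]
    - [[0.12,0.081,0.025],-28.6,0]
    - [[0.12,0.081,0.025],-28.6,0]
    - [[0.12,0.081,0.025],-28.6,0]

```text
time_s: 1.4
position: [0.5106, -0.3368, 0.1499]
tool_rot: [-0.001, 0.677, 0.736, -0.0]
force: [0.2, 0.1, -0.8]
gripper_width: 0.0853
```

Run:
```python
from h import *
p,d,K,Rc,pc=shot("wrist");save("w1",p)
go([.512,-.335,.15],.09)
hsv=cv2.cvtColor(p,cv2.COLOR_RGB2HSV)
red=(((hsv[...,0]<10)|(hsv[...,0]>172))&(hsv[...,1]>130)&(hsv[...,2]>70)).astype(np.uint8)*255
c=max(cv2.findContours(red,0,1)[0],key=cv2.contourArea)
w=plane(c[:,0,:],.03,K,Rc,pc)[:,:2].astype(np.float32)
r=cv2.minAreaRect(w*1000);print(r,cv2.boundingRect(c))
```

```text
t 1.45 pos [ 0.5102 -0.3373  0.1501] psi 0.083 F [1.3 0.2 0.1] w 0.0851
shift [0.0022, 0.0019, 0.0001] turn -0.4
((514.0278930664062, -336.68310546875), (60.0771484375, 112.62932586669922), 4.88068962097168) (287, 133, 70, 118)
```

View pics/w1.png

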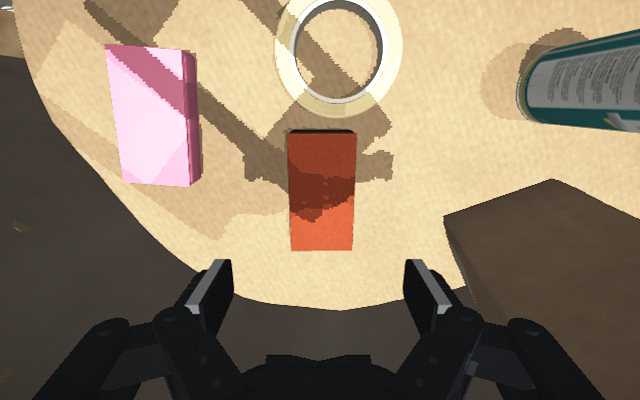

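The wrist view shows the red-topped block at (322,190), lying between the finger lines, with the tape beyond it at (340,50) and the pink one off to the left at (155,115). Wrist and top views agree to 2 mm, so I'm going down.

Emit:
carry_out:
  moves:
    - [[0.001,0.002,0.045],0,0]
    - [[0.001,0.002,0.09],0,0]
    - [[0.001,0.002,0.125],0,0]
    - [[0.001,0.002,0.14],0,0]
    - [[0.001,0.002,0.143],0,0]

```text
time_s: 2.08
position: [0.5121, -0.3365, 0.007]
tool_rot: [-0.0, 0.677, 0.736, -0.0]
force: [0.2, 0.2, 0.4]
gripper_width: 0.0856
```

Emit:
carry_out:
  moves:
    - [[0,0,0],0,110]
    - [[0,0,0],0,110]
    - [[0,0,0],0,110]
    - [[0,0,0],0,110]
    - [[0,0,0],0,110]
  force: 30

```text
time_s: 2.7
position: [0.5139, -0.3368, 0.0089]
tool_rot: [0.002, 0.677, 0.736, 0.0]
force: [0.9, 0.1, 6.7]
gripper_width: 0.0614
```

Run:
```python
from h import *
p,d,K,Rc,pc=shot("wrist");save("w2",p)
go([.512,-.335,.15],.09)
```

```text
t 2.75 pos [ 0.5139 -0.3368  0.009 ] psi 0.084 F [ 0.4 -1.7  7.4] w 0.0612
shift [0.0019, -0.0018, -0.141] turn -0.3
```

View pics/w2.png

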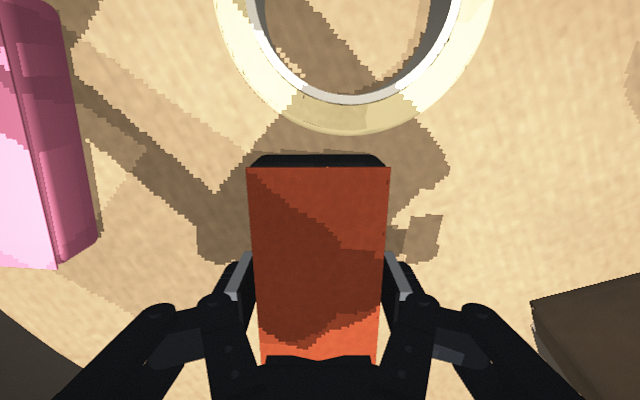

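Gripped at 61 mm. The 7 N upward force suggests the fingertips now touch the table, because the pads swing forward as they close. Lifting.

Emit:
carry_out:
  moves:
    - [[0,0,-0.03],0,110]
    - [[0,0,-0.07],0,110]
    - [[0,0,-0.11],0,110]
    - [[0,0,-0.145],0,110]
    - [[0,0,-0.145],0,110]

```text
time_s: 3.38
position: [0.5149, -0.3372, 0.156]
tool_rot: [0.004, 0.677, 0.736, 0.0]
force: [1.1, -0.4, -0.3]
gripper_width: 0.0614
```

Run:
```python
from h import *
print(cl(0,5,150))
go(cl(0,5,150),-.012)
```

```text
[0.55946    0.14949964 0.15      ]
t 3.38 pos [ 0.5149 -0.3372  0.156 ] psi 0.084 F [ 1.1 -0.4 -0.3] w 0.0614
shift [0.4812, 0.0854, 0.006] turn 5.5
```

Emit:
carry_out:
  moves:
    - [[0.04,0.008,0],1,110]
    - [[0.09,0.016,0],2,110]
    - [[0.14,0.025,0],3,110]
    - [[0.19,0.034,0],4,110]
    - [[0.24,0.043,0],5.5,110]

```text
time_s: 4.0
position: [0.5345, -0.0912, 0.1509]
tool_rot: [-0.001, 0.712, 0.703, -0.001]
force: [1.1, 0.3, -0.5]
gripper_width: 0.0615
```

Emit:
carry_out:
  moves:
    - [[0.05,0.004,0],0,110]
    - [[0.1,0.008,0],0,110]
    - [[0.15,0.012,0],0,110]
    - [[0.2,0.016,0],0,110]
    - [[0.235,0.019,0],0,110]

```text
time_s: 4.62
position: [0.5562, 0.1438, 0.1508]
tool_rot: [-0.001, 0.711, 0.703, -0.001]
force: [0.1, -0.1, -1.0]
gripper_width: 0.0613
```

Run:
```python
from h import *
go(cl(0,5,150),-.012)
p,d,K,Rc,pc=shot("wrist");save("w3",p)
p,d,K,Rc,pc=shot("top");save("t3",p[130:240,220:380].repeat(4,0).repeat(4,1))
go(cl(0,5,150),-.012)
```

```text
t 4.62 pos [0.5562 0.1438 0.1508] psi -0.01 F [ 0.1 -0.1 -1. ] w 0.0613
shift [0.0057, 0.0032, 0.0008] turn 0.1
t 4.72 pos [0.5566 0.1452 0.1509] psi -0.008 F [-0.9 -0.5 -1. ] w 0.0613
shift [0.0044, 0.0028, 0.0009] turn 0.2
```

View pics/w3.png

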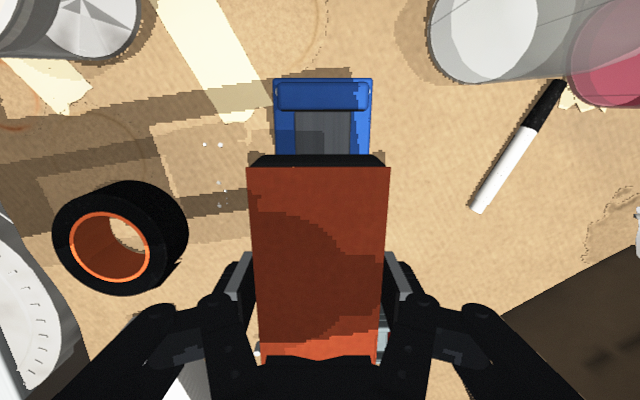

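View pics/t3.png

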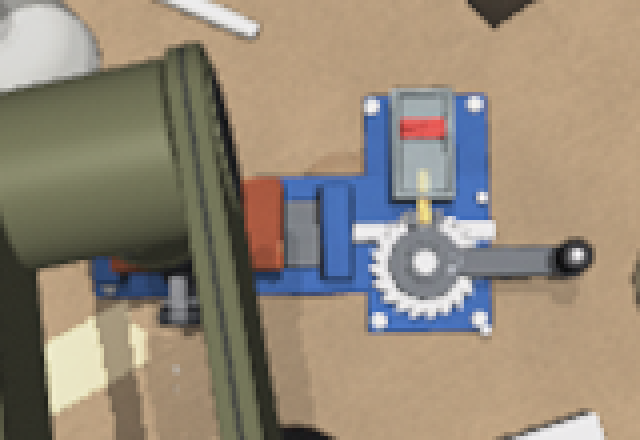

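Run:
```python
from h import *
c=imaging.get_calibration("wrist")
o=env.get_obs();M=np.array(c["mount"]);K=np.array(c["intrinsics"]);q=o["tool_rot"];Rt=R.from_quat([q[1],q[2],q[3],q[0]]).as_matrix()
Rc=Rt@M[:3,:3];pc=Rt@M[:3,3]+o["position"]
print(plane([[274,79],[372,79],[277,109],[370,109]],.05,K,Rc,pc).round(4))
print(plane([[247,167],[391,167]],.15+.021,K,Rc,pc).round(4))
for y in(94.5,72.5): print(cl(-36,y,50).round(4),cl(36,y,50).round(4))
```

```text
[[0.5244 0.2436 0.05  ]
 [0.5986 0.243  0.05  ]
 [0.5256 0.2219 0.05  ]
 [0.5982 0.2213 0.05  ]]
[[0.528  0.2015 0.171 ]
 [0.588  0.2011 0.171 ]]
[0.5245 0.2394 0.05  ] [0.5965 0.2386 0.05  ]
[0.5243 0.2174 0.05  ] [0.5963 0.2166 0.05  ]
```

Emit:
carry_out:
  moves:
    - [[0.004,0.0025,0.03],0,110]
    - [[0.0045,0.0025,0.07],0,110]
    - [[0.0045,0.0025,0.1],0,110]
    - [[0.0045,0.0025,0.115],0,110]
    - [[0.0045,0.0025,0.118],0,110]

```text
time_s: 5.35
position: [0.5589, 0.1454, 0.0331]
tool_rot: [-0.001, 0.711, 0.703, -0.001]
force: [0.2, 0.5, -0.5]
gripper_width: 0.0615
```

Run:
```python
from h import *
go(cl(0,5,31),-.012)
p,d,K,Rc,pc=shot("side");save("s4",cv2.resize(p[190:300,250:360],None,fx=5,fy=5))
```

```text
t 5.35 pos [0.5589 0.1454 0.0331] psi -0.012 F [ 0.2  0.5 -0.5] w 0.0615
shift [0.0041, 0.0005, 0.0021] turn -0.0
```

View pics/s4.png

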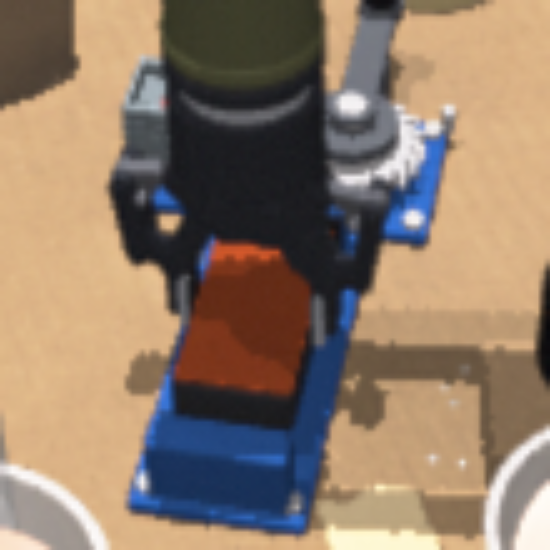

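The side view shows the block over the bed, between the jaws and square. Lowering the last few mm.

Emit:
carry_out:
  moves:
    - [[0.003,0,0.001],0,110]
    - [[0.003,0,0.002],0,110]
    - [[0.003,0,0.003],0,110]
    - [[0.003,0,0.004],0,110]
    - [[0.003,0,0.004],0,110]

```text
time_s: 6.02
position: [0.5602, 0.1492, 0.031]
tool_rot: [0.0, 0.711, 0.703, 0.0]
force: [-1.4, -0.1, 4.2]
gripper_width: 0.0613
```

Contact at 4 N, so I'll release and rise.

Emit:
carry_out:
  moves:
    - [[0,0,0],0,60]
    - [[0,0,0],0,0]
    - [[0,0,0],0,0]
    - [[0,0,-0.005],0,0]
    - [[0,0,-0.04],0,0]

```text
time_s: 6.65
position: [0.5578, 0.1487, 0.0687]
tool_rot: [-0.002, 0.711, 0.703, -0.002]
force: [0.0, 0.0, 0.0]
gripper_width: 0.0853
```

Run:
```python
from h import *
go(cl(45,-150,140),np.pi/2-.012)
```

```text
t 6.65 pos [0.5578 0.1487 0.0687] psi -0.012 F [0. 0. 0.] w 0.0853
shift [-0.1541, 0.0466, -0.0713] turn -90.0
```

Emit:
carry_out:
  moves:
    - [[0,0,-0.035],0,0]
    - [[-0.03,0.01,-0.06],0,120]
    - [[-0.07,0.02,-0.07],0,255]
    - [[-0.115,0.034,-0.07],0,255]
    - [[-0.153,0.046,-0.07],0,255]

```text
time_s: 7.28
position: [0.6047, -0.006, 0.1411]
tool_rot: [0.001, 0.711, 0.703, 0.0]
force: [0.3, 1.4, 0.1]
gripper_width: 0.0121
```

Emit:
carry_out:
  moves:
    - [[0,0,0],0,255]
    - [[0,0,0],0,255]
    - [[0,0,0],0,255]
    - [[0,0,0],0,255]
    - [[0,0,0],0,255]

```text
time_s: 7.9
position: [0.604, -0.0037, 0.1404]
tool_rot: [-0.0, 0.711, 0.703, 0.0]
force: [0.6, -0.0, -0.6]
gripper_width: -0.0001
```

Run:
```python
from h import *
p,d,K,Rc,pc=shot("wrist");save("w5",p)
P=pts(d,K,Rc,pc);o=env.get_obs();Rt,_=psi()
go(cl(44,-150,140),-.012)
T=(P-o["position"])@Rt
for v in range(215,330,12): print(v,[tuple((T[v,u]*1000).round(0).astype(int)) if d[v,u]>0 else None for u in (295,305,318,331,341)])
p,d,K,Rc,pc=shot("top");save("t5",p[130:240,220:380].repeat(4,0).repeat(4,1))
```

```text
t 7.95 pos [ 0.604  -0.0038  0.1403] psi -0.011 F [-0.9 -0.6 -0. ] w -0.0004
shift [-0.0022, -0.0024, 0.0003] turn 0.1
215 [(np.int64(-9), np.int64(-19), np.int64(93)), (np.int64(-9), np.int64(-10), np.int64(92)), (np.int64(-9), np.int64(1), np.int64(93)), (np.int64(-8), np.int64(11), np.int64(90)), (np.int64(-9), np.int64(20), np.int64(92))]
227 [(np.int64(-18), np.int64(-19), np.int64(88)), (np.int64(-17), np.int64(-10), np.int64(87)), (np.int64(-18), np.int64(1), np.int64(88)), (np.int64(-18), np.int64(11), np.int64(88)), (np.int64(-18), np.int64(20), np.int64(88))]
239 [(np.int64(-41), np.int64(-21), np.int64(114)), (np.int64(-55), np.int64(-13), np.int64(141)), (np.int64(-55), np.int64(1), np.int64(141)), (np.int64(-54), np.int64(14), np.int64(140)), (np.int64(-55), np.int64(25), np.int64(141))]
251 [(np.int64(-69), np.int64(-24), np.int64(142)), (np.int64(11), np.int64(-6), np.int64(-8)), (np.int64(11), np.int64(1), np.int64(-8)), (np.int64(-68), np.int64(14), np.int64(140)), (np.int64(-68), np.int64(25), np.int64(140))]
263 [(np.int64(7), np.int64(-11), np.int64(-13)), (np.int
[... 603 characters left out ...]
(9), np.int64(-43))]
299 [(np.int64(12), np.int64(-8), np.int64(-48)), (np.int64(13), np.int64(-4), np.int64(-49)), (np.int64(3), np.int64(1), np.int64(-37)), (np.int64(12), np.int64(5), np.int64(-48)), (np.int64(12), np.int64(9), np.int64(-48))]
311 [(np.int64(12), np.int64(-8), np.int64(-55)), (np.int64(13), np.int64(-4), np.int64(-56)), (np.int64(-2), np.int64(1), np.int64(-38)), (np.int64(12), np.int64(5), np.int64(-55)), (np.int64(12), np.int64(9), np.int64(-55))]
323 [(np.int64(18), np.int64(-7), np.int64(-67)), (np.int64(17), np.int64(-4), np.int64(-66)), (np.int64(-8), np.int64(1), np.int64(-38)), (np.int64(17), np.int64(5), np.int64(-67)), (np.int64(17), np.int64(8), np.int64(-67))]
```

View pics/w5.png

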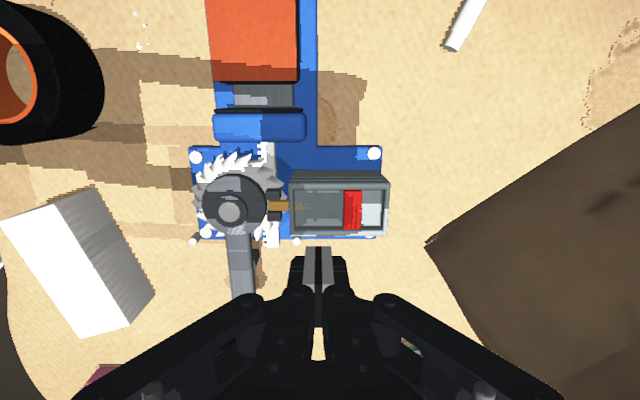

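View pics/t5.png

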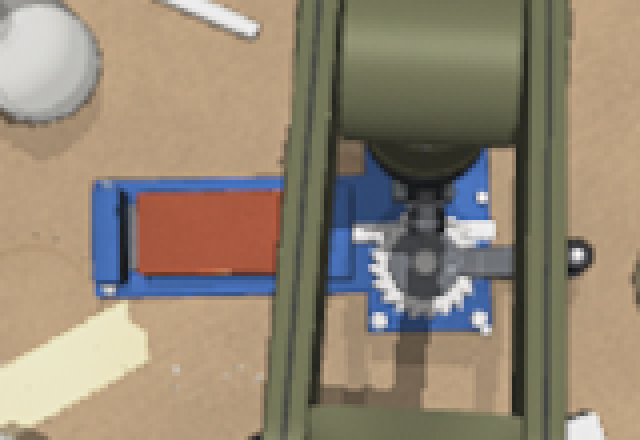

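The block lies on the bed between the jaws. In the wrist view the nub is at (352,210) and the open slot spans columns 297–343. Now I'll get the slot position.

Run:
```python
from h import *
p,d,K,Rc,pc=shot("wrist")
save("w5c",cv2.resize(p[130:310,180:420],None,fx=3,fy=3))
hsv=cv2.cvtColor(p,cv2.COLOR_RGB2HSV)
red=(((hsv[...,0]<10)|(hsv[...,0]>172))&(hsv[...,1]>130)&(hsv[...,2]>70)).astype(np.uint8)*255
red[:150]=0
c=max(cv2.findContours(red,0,1)[0],key=cv2.contourArea);print(cv2.boundingRect(c))
w=plane(c[:,0,:],.06,K,Rc,pc)[:,:2].astype(np.float32)
print(cv2.minAreaRect(w*1000), w.min(0),w.max(0))
P=pts(d,K,Rc,pc)
for z0,z1,n in((.056,.065,"housing/hub"),(.045,.053,"jaws")):
    m=((P[...,2]>z0)&(P[...,2]<z1)).astype(np.uint8)*255
    m[245:]=0;m[:,400:]=0;m[:,:180]=0
    for c in cv2.findContours(m,0,1)[0]:
        if cv2.contourArea(c)>150:
            w=P[c[:,0,1],c[:,0,0],:2].astype(np.float32)*1000
            r=cv2.minAreaRect(w);print(n,cv2.boundingRect(c),np.round(r[0],1),np.round(r[1],1),round(r[2],1))
print("pred nub",cl(73,-150,60),"house",cl(62,-150,60),"hub",cl(-25,-150,60))
```

```text
(343, 190, 19, 39)
((631.6237182617188, -3.7978439331054688), (14.038765907287598, 32.35947036743164), 0.08017584681510925) [ 0.624606   -0.01996774] [0.6386657  0.01237279]
housing/hub (212, 194, 36, 34) [533.8  -3.7] [27.2 27.1] 36.6
housing/hub (288, 182, 102, 55) [620.6  -4.4] [46.1 80.2] 89.5
jaws (360, 190, 23, 37) [648.5  -6.7] [31.7 17.1] 89.6
jaws (294, 190, 49, 38) [604.6  -6.2] [32.1 40.4] 89.9
jaws (289, 178, 100, 4) [621.   18.1] [ 1.  79.2] 89.6
jaws (201, 174, 88, 71) [539.3  -4.4] [67.7 61.1] 40.6
jaws (211, 109, 95, 33) [559.4  61.1] [24.2 71.8] 89.4
jaws (205, 0, 93, 83) [560.5 117.9] [52.3 61.3] 89.8
pred nub [ 0.63059479 -0.00636518  0.06      ] house [ 0.61959558 -0.00623318  0.06      ] hub [ 0.53260184 -0.00518921  0.06      ]
```

View pics/w5c.png

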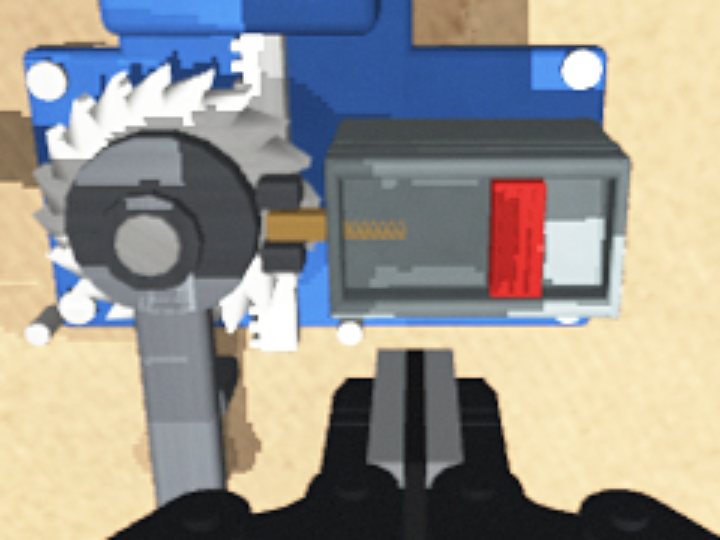

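Emit:
carry_out:
  moves:
    - [[-0.001,0,0.03],0,255]
    - [[-0.001,0,0.06],0,255]
    - [[-0.001,0,0.075],0,255]
    - [[-0.001,0,0.084],0,255]
    - [[-0.001,0,0.0885],0,255]

```text
time_s: 8.68
position: [0.6045, -0.0054, 0.0518]
tool_rot: [0.0, 0.711, 0.703, 0.0]
force: [0.0, -0.3, 1.0]
gripper_width: -0.0003
```

Run:
```python
from h import *
go([.6045,-.0048,.0515],-.012)
p,d,K,Rc,pc=shot("wrist");save("w6",p)
go([.6045,-.0048,.0515],-.012)
```

```text
t 8.68 pos [ 0.6045 -0.0054  0.0518] psi -0.012 F [ 0.  -0.3  1. ] w -0.0003
shift [0.0006, -0.0, 0.0003] turn 0.0
t 8.72 pos [ 0.6043 -0.0054  0.0515] psi -0.012 F [0.3 0.3 0.3] w 0.0001
shift [0.0006, 0.0001, 0.0] turn 0.0
```

View pics/w6.png

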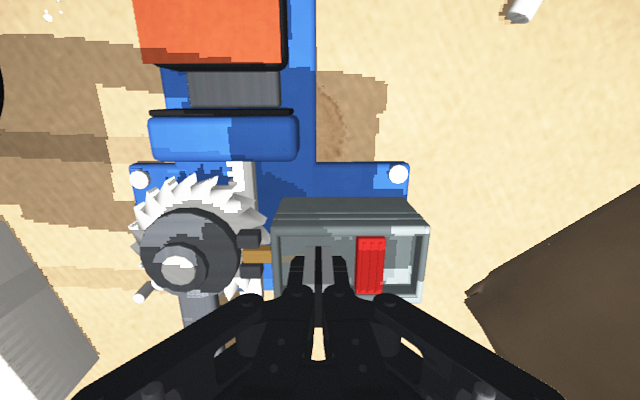

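Fingertip is in the slot at (318,265), clear of the nub at (370,262). Pushing +x, which is tool y.

Emit:
carry_out:
  moves:
    - [[0,0.005,0],0,255]
    - [[0,0.01,0],0,255]
    - [[0,0.015,0],0,255]
    - [[0,0.02,0],0,255]
    - [[0,0.024,0],0,255]

```text
time_s: 9.35
position: [0.6287, -0.0057, 0.0522]
tool_rot: [0.0, 0.711, 0.703, 0.0]
force: [-2.2, 0.5, 3.2]
gripper_width: -0.0001
```

Emit:
carry_out:
  moves:
    - [[0,0.001,0],0,255]
    - [[0,0.002,0],0,255]
    - [[0,0.003,0],0,255]
    - [[0,0.004,0],0,255]
    - [[0,0.005,0],0,255]

```text
time_s: 9.98
position: [0.631, -0.0057, 0.0517]
tool_rot: [-0.001, 0.711, 0.703, -0.001]
force: [-7.2, 0.3, 7.8]
gripper_width: 0.0001
```

Run:
```python
from h import *
p,d,K,Rc,pc=shot("wrist");save("w7",p[130:340,200:480].repeat(2,0).repeat(2,1))
go([.6045,-.0048,.0515],-.012)
```

```text
t 10.03 pos [ 0.6309 -0.0057  0.0517] psi -0.012 F [-6.5  0.1  7.5] w 0.0002
shift [0.0006, -0.0265, 0.0002] turn 0.0
```

View pics/w7.png

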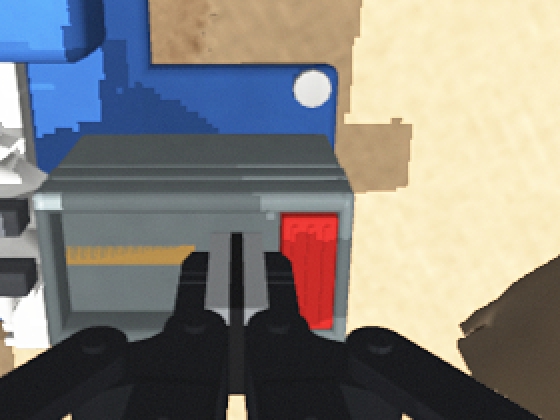

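The nub is against the far end of the slot, and the push stalled at 7 N. Backing off, rising and going over to the grip.

Emit:
carry_out:
  moves:
    - [[0,-0.006,0],0,255]
    - [[0,-0.006,-0.03],0,255]
    - [[0,-0.006,-0.075],0,255]
    - [[-0.02,-0.03,-0.1],0,200]
    - [[-0.06,-0.06,-0.1],0,100]

```text
time_s: 10.65
position: [0.5752, -0.0651, 0.1543]
tool_rot: [0.003, 0.71, 0.704, 0.002]
force: [0.6, -1.3, 0.3]
gripper_width: 0.0354
```

Emit:
carry_out:
  moves:
    - [[-0.02,-0.02,0],0,60]
    - [[-0.045,-0.037,0],0,60]
    - [[-0.045,-0.037,0],0,60]
    - [[-0.045,-0.037,0],0,60]
    - [[-0.045,-0.037,0],0,60]

```text
time_s: 11.28
position: [0.5358, -0.109, 0.1517]
tool_rot: [0.0, 0.711, 0.703, 0.0]
force: [-0.3, 0.4, -0.5]
gripper_width: 0.0654
```

Run:
```python
from h import *
import pickle
s=shot("wrist");save("w8",s[0]); t=shot("top");save("t8",t[0][130:240,220:380].repeat(4,0).repeat(4,1))
pickle.dump((s,t),open("s8.pkl","wb"))
go([.5335,-.1095,.062],-.012)
for n,(p,d,K,Rc,pc) in(("w",s),("t",t)):
    P=pts(d,K,Rc,pc)
    m=(P[...,2]>.098)&(P[...,2]<.11)&(np.hypot(P[...,0]-.533,P[...,1]+.11)<.03)
    q=P[m];print(n,len(q), q.mean(0) if len(q) else "", q.min(0) if len(q) else '',q.max(0) if len(q) else '')
```

```text
t 11.38 pos [ 0.5355 -0.1089  0.1517] psi -0.011 F [ 0.1 -0.3  0.5] w 0.0655
shift [-0.0006, -0.002, 0.0897] turn 0.1
w 940 [ 0.53326316 -0.10632351  0.10585719] [ 0.52104781 -0.11944457  0.09802635] [ 0.54562755 -0.0963286   0.10967068]
t 0
```

View pics/w8.png

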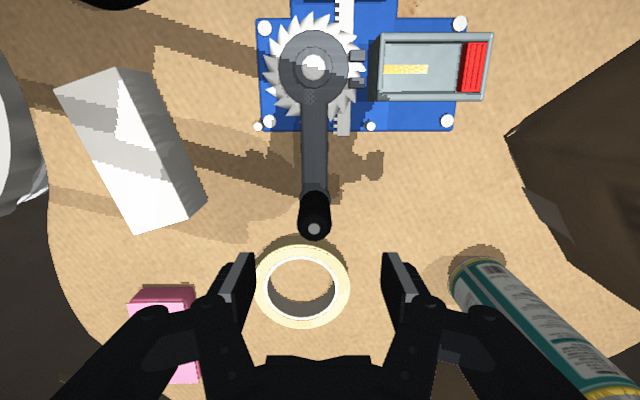

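View pics/t8.png

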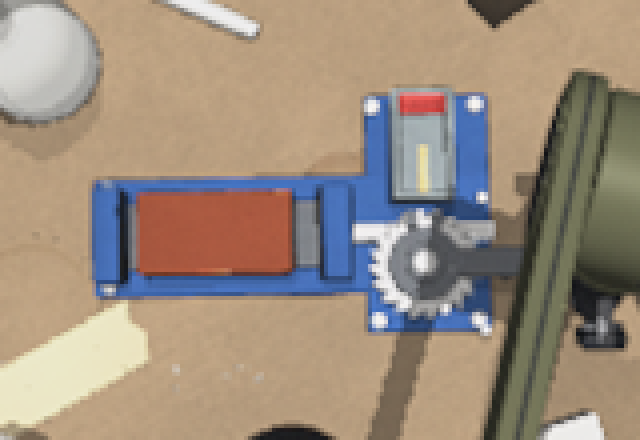

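Lock nub is fully over, at (475,67) in the wrist view. The grip is at (314,215), about (0.533,-0.108). Lowering around it.

Emit:
carry_out:
  moves:
    - [[0,-0.0025,0.03],0,60]
    - [[0,-0.0025,0.06],0,60]
    - [[0,-0.0025,0.08],0,60]
    - [[0,-0.0025,0.087],0,60]
    - [[0,-0.0025,0.087],0,60]

```text
time_s: 12.0
position: [0.5326, -0.1093, 0.0646]
tool_rot: [-0.0, 0.711, 0.703, -0.0]
force: [-0.0, 0.8, -0.1]
gripper_width: 0.0653
```

Emit:
carry_out:
  moves:
    - [[0,0,0],0,120]
    - [[0,0,0],0,170]
    - [[0,0,0],0,180]
    - [[0,0,0],0,180]
    - [[0,0,0],0,180]
  force: 20

```text
time_s: 12.62
position: [0.5328, -0.1097, 0.0651]
tool_rot: [0.0, 0.711, 0.703, 0.0]
force: [1.2, -0.4, 0.4]
gripper_width: 0.0252
```

Run:
```python
from h import *
go([.533,-.108,.064],-.012)
H=np.array([.5335,-.0047])
for a in np.arange(-.6,.61,.1):
    b=-np.pi/2+YAW+a; print(round(a,2),(H+.105*np.array([np.cos(b),np.sin(b)])).round(4))
```

```text
t 12.62 pos [ 0.5328 -0.1097  0.0651] psi -0.012 F [ 1.2 -0.4  0.4] w 0.0252
shift [0.0017, 0.0002, 0.0011] turn 0.0
-0.6 [ 0.4732 -0.0906]
-0.5 [ 0.4821 -0.0962]
-0.4 [ 0.4915 -0.1009]
-0.3 [ 0.5013 -0.1046]
-0.2 [ 0.5114 -0.1073]
-0.1 [ 0.5218 -0.109 ]
-0.0 [ 0.5322 -0.1097]
0.1 [ 0.5427 -0.1093]
0.2 [ 0.5531 -0.1078]
0.3 [ 0.5633 -0.1054]
0.4 [ 0.5732 -0.1019]
0.5 [ 0.5827 -0.0974]
0.6 [ 0.5917 -0.0921]
```

Emit:
carry_out:
  moves:
    - [[0.0005,-0.0105,0],0,180]
    - [[0.002,-0.021,0],0,180]
    - [[0.0047,-0.031,0],0,180]
    - [[0.0083,-0.041,0],0,180]
    - [[0.0129,-0.0503,0],0,180]

```text
time_s: 13.25
position: [0.4814, -0.0958, 0.0648]
tool_rot: [-0.0, 0.711, 0.703, 0.0]
force: [2.0, 0.3, 0.2]
gripper_width: 0.0251
```

Emit:
carry_out:
  moves:
    - [[0.001,-0.002,0],0,180]
    - [[0.002,-0.004,0],0,180]
    - [[0.0026,-0.0046,0],0,180]
    - [[0.0032,-0.0055,0],0,180]
    - [[0.0038,-0.0065,0],0,180]

```text
time_s: 13.88
position: [0.4775, -0.0925, 0.0649]
tool_rot: [0.001, 0.711, 0.703, 0.001]
force: [5.0, -0.6, -4.8]
gripper_width: 0.0252
```

```bash
cat >> h.py <<'E'
def ang():
    o=env.get_obs();d=o["position"][:2]-np.array([.5335,-.0047]);a=np.arctan2(d[1],d[0])+np.pi/2-YAW
    t=np.array([np.cos(a+YAW),np.sin(a+YAW)])
    print("lever",a.round(3),"r",np.hypot(*d).round(4),"Ftan",(o["force"][:2]@t).round(1),"F",o["force"].round(1),"z",o["position"][2].round(4),"w",round(o["gripper_width"],4),"t",o["time_s"])
E
python3 - <<'E'
from h import *
ang()
t=shot("top");save("t9",t[0][130:240,220:380].repeat(4,0).repeat(4,1));s=shot("side");save("s9",cv2.resize(s[0][170:300,250:380],None,fx=4,fy=4))
P=pts(*t[1:]);
m=(P[...,2]>.045)&(P[...,2]<.056)&(P[...,1]>.03)&(P[...,1]<.1)&(P[...,0]>.525)&(P[...,0]<.595);print(P[m].mean(0),m.sum())
E
```

```text
lever -0.556 r 0.1041 Ftan 4.6 F [ 5.  -0.6 -4.8] z 0.0649 w 0.0252 t 13.875
[0.55939576 0.06793776 0.05035196] 265
```

View pics/t9.png

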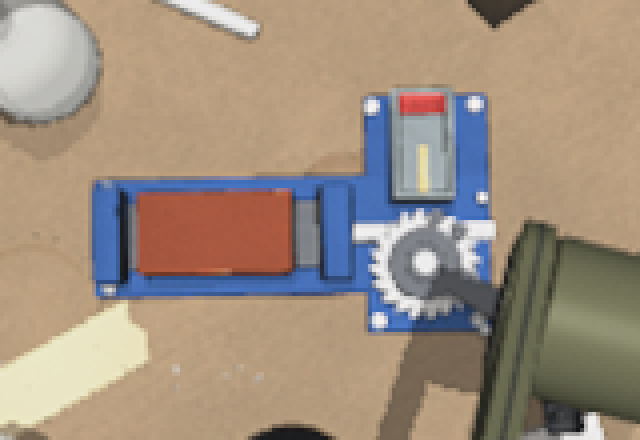

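View pics/s9.png

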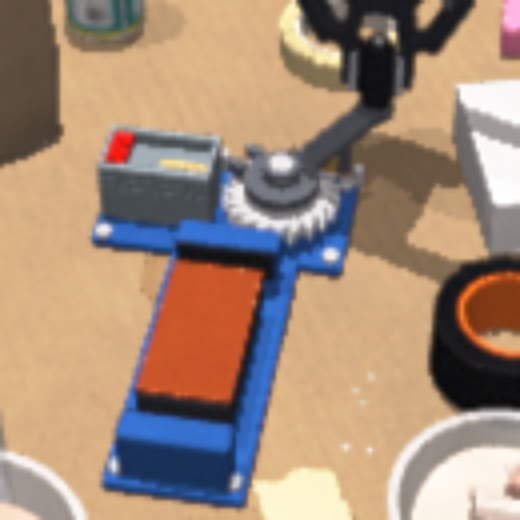

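Lever is at its clockwise stop (4.6 N there) and the jaw hasn't moved. Now the drive stroke.

Emit:
carry_out:
  moves:
    - [[-0.0045,0.0083,0],0,180]
    - [[-0.0098,0.0198,0],0,180]
    - [[-0.0135,0.0318,0],0,180]
    - [[-0.0157,0.0442,0],0,180]
    - [[-0.0165,0.0568,0],0,180]

```text
time_s: 14.6
position: [0.53, -0.1095, 0.0644]
tool_rot: [-0.002, 0.711, 0.703, -0.002]
force: [-6.4, -0.9, 5.3]
gripper_width: 0.0254
```

Run:
```python
from h import *
ang()
```

```text
lever -0.021 r 0.1048 Ftan -6.4 F [-6.4 -0.9  5.3] z 0.0644 w 0.0254 t 14.6
```

Emit:
carry_out:
  moves:
    - [[0.0008,0.0126,0],0,180]
    - [[0.003,0.025,0],0,180]
    - [[0.0067,0.037,0],0,180]
    - [[0.0119,0.0485,0],0,180]
    - [[0.0155,0.0555,0],0,180]

```text
time_s: 15.22
position: [0.5857, -0.0943, 0.0643]
tool_rot: [-0.003, 0.711, 0.703, -0.002]
force: [-7.4, -0.1, 6.2]
gripper_width: 0.025
```

```bash
cat >> h.py <<'E'
def jaw():
    t=shot("top");P=pts(*t[1:])
    m=(P[...,2]>.045)&(P[...,2]<.0513)&(P[...,1]>.03)&(P[...,1]<.12)&(P[...,0]>.53)&(P[...,0]<.59)
    hsv=cv2.cvtColor(t[0],cv2.COLOR_RGB2HSV);m&=(hsv[...,0]>100)&(hsv[...,0]<125)&(hsv[...,1]>120)
    red=((hsv[...,0]<12)|(hsv[...,0]>172))&(hsv[...,1]>130)&(P[...,1]>.05)&(P[...,1]<.25)&(P[...,0]>.5)&(P[...,0]<.62)
    r=plane(np.argwhere(red)[:,::-1],.052,*t[2:])
    print("jaw blue y",P[m][:,1].mean().round(4),m.sum(),"block",r.mean(0).round(4),r.min(0).round(4),r.max(0).round(4))
    return t
E
python3 - <<'E'
from h import *
ang()
t=jaw();save("t10",t[0][130:240,220:380].repeat(4,0).repeat(4,1))
E
```

```text
lever 0.539 r 0.1037 Ftan -6.4 F [-7.4 -0.1  6.2] z 0.0643 w 0.025 t 15.225
jaw blue y 0.0769 107 block [0.5579 0.1487 0.052 ] [0.5285 0.094  0.052 ] [0.5873 0.2033 0.052 ]
```

View pics/t10.png

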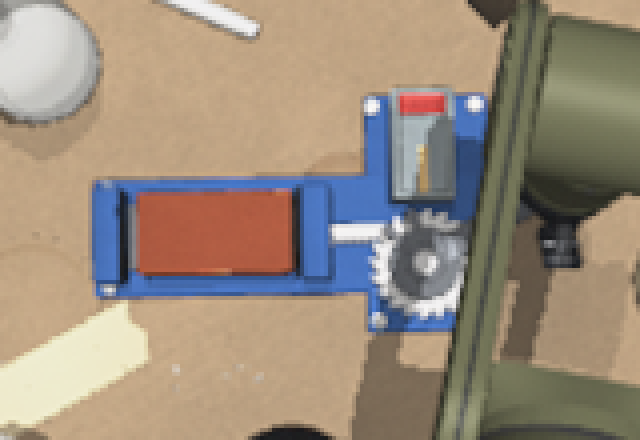

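One stroke drove the jaw about 17 mm, up to the block. Back clockwise.

Emit:
carry_out:
  moves:
    - [[-0.0064,-0.0127,0],0,180]
    - [[-0.0114,-0.0265,0],0,180]
    - [[-0.0145,-0.0408,0],0,180]
    - [[-0.0155,-0.0555,0],0,180]
    - [[-0.0145,-0.0702,0],0,180]

```text
time_s: 15.9
position: [0.5165, -0.1083, 0.0649]
tool_rot: [-0.0, 0.711, 0.703, 0.0]
force: [1.6, -0.2, -0.9]
gripper_width: 0.0248
```

Emit:
carry_out:
  moves:
    - [[0.0031,-0.0143,0],0,180]
    - [[0.0081,-0.028,0],0,180]
    - [[0.0135,-0.0385,0],0,180]
    - [[0.0152,-0.0415,0],0,180]
    - [[0.0155,-0.042,0],0,180]

```text
time_s: 16.52
position: [0.4774, -0.0923, 0.0651]
tool_rot: [0.001, 0.711, 0.703, 0.001]
force: [3.8, 1.1, -2.3]
gripper_width: 0.0249
```

Run:
```python
from h import *
ang()
jaw()
```

```text
lever -0.557 r 0.104 Ftan 2.6 F [ 3.8  1.1 -2.3] z 0.0651 w 0.0249 t 16.525
jaw blue y 0.0762 97 block [0.5579 0.1487 0.052 ] [0.5285 0.094  0.052 ] [0.5873 0.2033 0.052 ]
```

Emit:
carry_out:
  moves:
    - [[-0.0045,0.0083,0],0,180]
    - [[-0.0098,0.0198,0],0,180]
    - [[-0.0135,0.0318,0],0,180]
    - [[-0.0157,0.0442,0],0,180]
    - [[-0.0165,0.0568,0],0,180]

```text
time_s: 17.2
position: [0.5295, -0.1094, 0.0641]
tool_rot: [-0.003, 0.711, 0.703, -0.002]
force: [-7.0, 0.1, 7.0]
gripper_width: 0.0254
```

Run:
```python
from h import *
ang()
jaw()
```

```text
lever -0.026 r 0.1048 Ftan -7.0 F [-7.   0.1  7. ] z 0.0641 w 0.0254 t 17.2
jaw blue y 0.0838 113 block [0.5577 0.1551 0.052 ] [0.5284 0.0998 0.052 ] [0.5873 0.2121 0.052 ]
```

Emit:
carry_out:
  moves:
    - [[0.0001,0.004,0],0,180]
    - [[0.0003,0.008,0],0,180]
    - [[0.0006,0.0115,0],0,180]
    - [[0.0011,0.015,0],0,180]
    - [[0.0015,0.018,0],0,180]

```text
time_s: 17.88
position: [0.5475, -0.1081, 0.0641]
tool_rot: [-0.003, 0.711, 0.703, -0.002]
force: [-6.1, -0.5, 4.0]
gripper_width: 0.0252
```

Run:
```python
from h import *
ang()
jaw()
```

```text
lever 0.146 r 0.1044 Ftan -6.1 F [-6.1 -0.5  4. ] z 0.0641 w 0.0252 t 17.875
jaw blue y 0.0881 111 block [0.5577 0.159  0.052 ] [0.5284 0.1028 0.052 ] [0.5873 0.2151 0.052 ]
```

Emit:
carry_out:
  moves:
    - [[0.0002,0.001,0],0,180]
    - [[0.0003,0.002,0],0,180]
    - [[0.0005,0.003,0],0,180]
    - [[0.0007,0.004,0],0,180]
    - [[0.0007,0.004,0],0,180]

```text
time_s: 18.55
position: [0.5516, -0.1075, 0.0641]
tool_rot: [-0.002, 0.711, 0.703, -0.002]
force: [-6.1, -1.2, 3.1]
gripper_width: 0.0251
```

Run:
```python
from h import *
ang()
jaw()
```

```text
lever 0.186 r 0.1044 Ftan -6.2 F [-6.1 -1.2  3.1] z 0.0641 w 0.0251 t 18.55
jaw blue y 0.0891 100 block [0.5578 0.1605 0.052 ] [0.5284 0.1028 0.052 ] [0.5873 0.2178 0.052 ]
```

Still free running (6 N), so I'll continue in small steps.

Emit:
carry_out:
  moves:
    - [[0.0003,0.001,0],0,180]
    - [[0.0005,0.002,0],0,180]
    - [[0.0007,0.003,0],0,180]
    - [[0.001,0.004,0],0,180]
    - [[0.001,0.004,0],0,180]

```text
time_s: 19.23
position: [0.5556, -0.1066, 0.0641]
tool_rot: [-0.002, 0.711, 0.703, -0.002]
force: [-6.0, -0.5, 4.9]
gripper_width: 0.0248
```

Emit:
carry_out:
  moves:
    - [[0.0003,0.001,0],0,180]
    - [[0.0005,0.002,0],0,180]
    - [[0.0007,0.003,0],0,180]
    - [[0.001,0.004,0],0,180]
    - [[0.001,0.004,0],0,180]

```text
time_s: 19.85
position: [0.5596, -0.1056, 0.0641]
tool_rot: [-0.002, 0.711, 0.703, -0.002]
force: [-6.2, -1.0, 4.2]
gripper_width: 0.0252
```

Run:
```python
from h import *
ang()
jaw()
```

```text
lever 0.265 r 0.1042 Ftan -6.2 F [-6.2 -1.   4.2] z 0.0641 w 0.0252 t 19.85
jaw blue y 0.0911 114 block [0.5578 0.1619 0.052 ] [0.5284 0.1057 0.052 ] [0.5892 0.218  0.052 ]
```

Emit:
carry_out:
  moves:
    - [[0.0003,0.001,0],0,180]
    - [[0.0006,0.002,0],0,180]
    - [[0.0009,0.003,0],0,180]
    - [[0.0011,0.004,0],0,180]
    - [[0.0011,0.004,0],0,180]

```text
time_s: 20.52
position: [0.5614, -0.1043, 0.0639]
tool_rot: [-0.004, 0.711, 0.703, -0.003]
force: [-10.4, -0.3, 6.8]
gripper_width: 0.025
```

Emit:
carry_out:
  moves:
    - [[0.0003,0.001,0],0,180]
    - [[0.0006,0.002,0],0,180]
    - [[0.0009,0.003,0],0,180]
    - [[0.0009,0.003,0],0,180]
    - [[0.0009,0.003,0],0,180]

```text
time_s: 21.15
position: [0.5625, -0.103, 0.0638]
tool_rot: [-0.005, 0.711, 0.703, -0.004]
force: [-12.9, 0.1, 8.6]
gripper_width: 0.0251
```

Run:
```python
from h import *
ang()
t=jaw();save("t11",t[0][130:240,220:380].repeat(4,0).repeat(4,1))
```

```text
lever 0.299 r 0.1025 Ftan -12.4 F [-12.9   0.1   8.6] z 0.0638 w 0.0251 t 21.15
jaw blue y 0.0905 114 block [0.5578 0.162  0.052 ] [0.5284 0.1057 0.052 ] [0.5892 0.218  0.052 ]
```

View pics/t11.png

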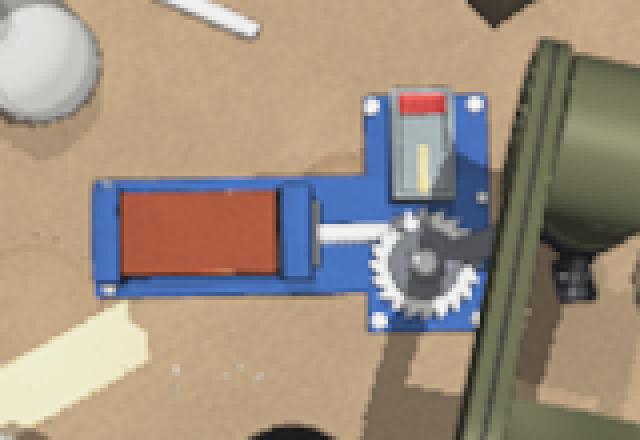

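Gripped: both jaws against the block, force rising. A little tighter, to about 15–16 N.

Emit:
carry_out:
  moves:
    - [[0.0001,0.001,0],0,180]
    - [[0.0003,0.002,0],0,180]
    - [[0.0004,0.003,0],0,180]
    - [[0.0004,0.003,0],0,180]
    - [[0.0004,0.003,0],0,180]

```text
time_s: 21.82
position: [0.5637, -0.1024, 0.0637]
tool_rot: [-0.007, 0.711, 0.703, -0.005]
force: [-16.2, 0.1, 12.4]
gripper_width: 0.0254
```

Run:
```python
from h import *
ang()
```

```text
lever 0.312 r 0.1022 Ftan -15.5 F [-16.2   0.1  12.4] z 0.0637 w 0.0254 t 21.825
```

Emit:
carry_out:
  moves:
    - [[-0.0025,-0.011,0],0,180]
    - [[-0.0056,-0.0253,0],0,180]
    - [[-0.0066,-0.04,0],0,180]
    - [[-0.0056,-0.0547,0],0,180]
    - [[-0.0025,-0.069,0],0,180]

```text
time_s: 22.45
position: [0.5029, -0.1049, 0.0649]
tool_rot: [0.0, 0.711, 0.703, 0.0]
force: [1.4, -0.2, -0.3]
gripper_width: 0.0254
```

Emit:
carry_out:
  moves:
    - [[0.005,-0.0138,0],0,180]
    - [[0.0098,-0.0232,0],0,180]
    - [[0.0118,-0.0267,0],0,180]
    - [[0.0124,-0.0277,0],0,180]
    - [[0.0127,-0.0282,0],0,180]

```text
time_s: 23.08
position: [0.4775, -0.0922, 0.0651]
tool_rot: [0.001, 0.711, 0.703, 0.001]
force: [5.5, 1.0, -2.6]
gripper_width: 0.0254
```

Run:
```python
from h import *
ang()
t=jaw();save("t12",t[0][130:240,220:380].repeat(4,0).repeat(4,1))
```

```text
lever -0.557 r 0.1039 Ftan 4.1 F [ 5.5  1.  -2.6] z 0.0651 w 0.0254 t 23.075
jaw blue y 0.0907 98 block [0.5578 0.162  0.052 ] [0.5284 0.1057 0.052 ] [0.5892 0.218  0.052 ]
```

View pics/t12.png

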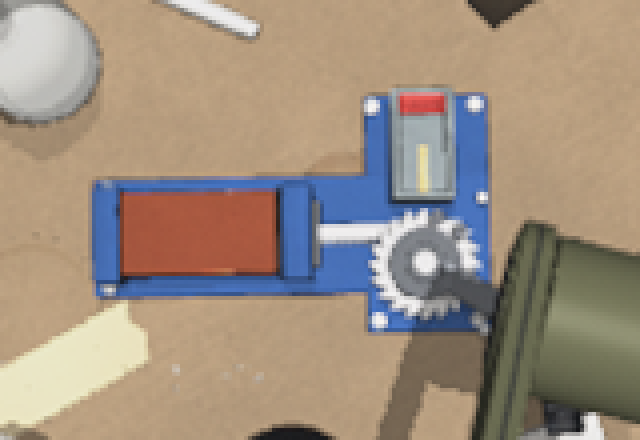

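Lever is back at its stop (4 N) and the block is still tight. Letting go and rising.

Emit:
carry_out:
  moves:
    - [[0,0,0],0,120]
    - [[0,0,0],0,60]
    - [[0,0,0],0,60]
    - [[0,0,0],0,60]
    - [[0,0,-0.01],0,60]

```text
time_s: 23.75
position: [0.4746, -0.0917, 0.0745]
tool_rot: [-0.001, 0.711, 0.703, -0.001]
force: [0.3, 1.0, 1.1]
gripper_width: 0.0657
```

Emit:
carry_out:
  moves:
    - [[0,0,-0.04],0,60]
    - [[0,0,-0.08],0,60]
    - [[0,0,-0.12],0,60]
    - [[-0.04,0,-0.14],0,60]
    - [[-0.09,-0.03,-0.15],0,60]

```text
time_s: 24.38
position: [0.4469, -0.1829, 0.2276]
tool_rot: [0.003, 0.71, 0.704, 0.001]
force: [0.0, -1.7, 0.3]
gripper_width: 0.0653
```

Emit:
carry_out:
  moves:
    - [[-0.05,0,0],0,60]
    - [[-0.1,0,0],0,60]
    - [[-0.14,0,0],0,60]
    - [[-0.14,0,0],0,60]
    - [[-0.14,0,0],0,60]

```text
time_s: 25.0
position: [0.4423, -0.321, 0.225]
tool_rot: [-0.0, 0.711, 0.703, 0.0]
force: [-1.2, 0.3, -0.4]
gripper_width: 0.0656
```

Run:
```python
from h import *
import pickle
ang()
t=jaw();save("t13",cv2.resize(t[0][100:280,220:480],None,fx=3,fy=3));s=shot("side");save("s13",cv2.resize(s[0][110:300,250:450],None,fx=3,fy=3))
P=pts(*t[1:]);m=(P[...,2]>.098)&(P[...,2]<.112)&(np.hypot(P[...,0]-.48,P[...,1]+.1)<.05);q=P[m].mean(0);print("grip",q,"lever",np.arctan2(q[1]+.0047,q[0]-.5335)+np.pi/2-YAW)
o=pickle.load(open("s0.pkl","rb"))["top"];P0=pts(*o[1:])
for n,(u,v) in dict(carton=(350,247),can=(407,120)).items(): print(n,P0[v,u].round(4),P[v,u].round(4))
df=np.abs(o[0].astype(int)-t[0]).max(2);print("tape diff",(df[180:220,378:412]>60).sum(),"carton",(df[228:268,322:380]>60).sum(),"can",(df[105:150,383:425]>60).sum())
```

```text
lever -0.269 r 0.3291 Ftan -1.2 F [-1.2  0.3 -0.4] z 0.225 w 0.0656 t 25.0
jaw blue y 0.0908 106 block [0.5578 0.1619 0.052 ] [0.5284 0.1057 0.052 ] [0.5892 0.218  0.052 ]
grip [ 0.4780476  -0.09270786  0.10601717] lever -0.5502473247286672
carton [ 0.3804 -0.0687  0.0517] [ 0.3806 -0.0685  0.0546]
can [ 0.712  -0.2154  0.2018] [ 0.7122 -0.2156  0.2011]
tape diff 139 carton 167 can 0
```

View pics/t13.png

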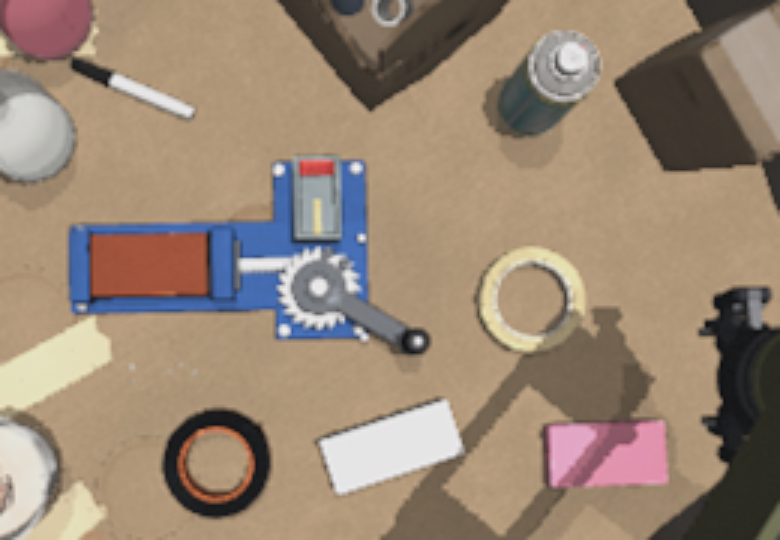

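View pics/s13.png

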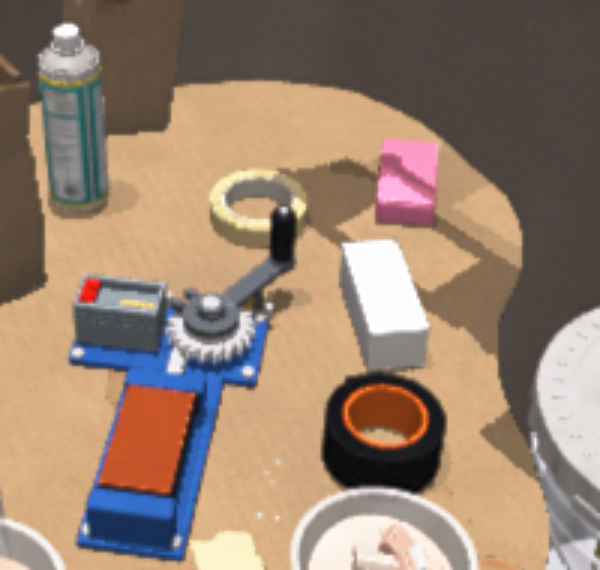

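The top and side views show the block held between the jaws red face up, the nub over, the lever at -0.55, and the tape, carton and can at their starting pixels (the differences are shadow). Handing in.

```bash
python3 -c "
from cell import order;print(order.sign_off())"
```

```text
the job is handed in; nothing more can be done
None
```

The job is done and handed in at about 25 s of the 62 s allowed; sign-off gave no verdict.

- **Block:** I laid it on the bed red face up, lengthwise between the jaws, and let go of it. It is now held tight. The last drive force at the grip was about 15.5 N, under the 20 N limit.
- **Lock and lever:** I slid the lock switch to the far end of its slot, where the push stalled at 7 N. The first clockwise swing left the jaw where it was. Two anticlockwise strokes then clamped the block, and I swung the lever back clockwise to its stop and released it.
- **Last checks:** After letting go, the lever read -0.55 rad and neither the jaw nor the block had moved since tightening. The can and carton read the same as at the start, to within 3 mm in depth. The tape is at the same pixels. The raw picture difference did flag some pixels on the tape and carton, which I put down to the arm's shadow.
- **Disagreement:** The top and wrist cameras differed by up to 4 mm on the fixed jaw's position, so I used force and sight for the final tightening rather than the computed distance.

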